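# Nest the three handled dye pans

## Robot

A 6-joint arm with a two-finger parallel gripper is mounted at the origin on a cart in front of the work surface, level with it; the furniture and walls round the work are solid. World frame = base frame: x ahead of the robot, y to its left, z up, the work surface at z = 0. Lengths are in m, angles in rad, forces in N, time in s.
With the tool pointing down it reaches from about 0.35 to 0.85 m from the base axis. Payload 8.1 kg.
Tool frame: the origin (TCP) lies at the very end of the fingers, on their centre line; the grasp point (between the pads) lies 19 mm behind it (manip.pinch_z is the distance from the TCP to the grasp point, in m); z points along the fingers, y is the line along which they close (so a half turn about z gives the same grasp; the last joint's range is limited). The gripper opens to 93 mm and grips with 3 to 60 N. Pads are 15 mm wide; open, the fingers measure 128 mm over their backs; the gripper's body (75 mm by 188 mm) begins 65 mm behind the grasp point.
Start: joints at [-1.312, 0.13, 1.488, -0, 1.523, -0.085], TCP at [0.202, -0.565, 0.219] pointing down, gripper open.
Joint ranges: [-2.96, 2.96], [-0.89, 2.26], [0.02, 2.5], [-1.34, 4.48], [0, 2.73], [-2.66, 2.66]. Speed limits (rad/s): [2.39, 2.39, 2.79, 3.14, 3.14, 3.14].

## Interface

Orientations are given as a 3x3 rotation matrix whose columns are the frame's x, y, z axes.
In Python, from plant import manip, gripper_to, kin, telemetry, snapshot, camera_params, finish_job, cut_out gives the robot as it stands. Calls block until the motion is done:
- manip.move_to(position, orientation): joint-space move of the TCP to a pose.
- manip.move_straight(position, orientation=None, velocity=0.15): straight line of the TCP; orientation=None keeps the orientation; velocity is the mean speed in m/s.
- manip.set_joints(angles): joint-space move.
- gripper_to(opening, newtons=None): finger opening in m; newtons is the grip in N (None keeps the last); returns when the fingers have stopped.
- manip.pause(seconds).
- kin.inverse_kinematics(position, orientation): joint angles nearest the present ones, or None.
- telemetry.sense(): the state.
- snapshot(name): name is "side" or "top"; returns the picture (480x640x3 uint8, blue, green, red); there is no depth.
- camera_params(name): a dict with "camera_matrix" (3x3 intrinsics, pixels), "extrinsics" (4x4, takes a point from world to camera coordinates). Camera axes: x right, y down, z forward; pixel columns grow to the right and rows downward; lengths in m; the calibration is good to about 2 mm. A picture is of the moment at which its call begins. camera_params takes no time and is no camera call.
A pose or a line that the arm cannot do raises manip.IKError and nothing moves.
- finish_job(): hands the job in; it is judged then, once.
Trained networks look in the newest picture that a camera, given by its name, has taken for a name from the list of things; names that differ only in an ending like _2 or _b are one class to them, and where a whole thing is asked for, a point or a joint stands for the part that bears it (a point fixed in the world has none). Each returns a list of dicts, best first, with "score" (0 to 1); they miss things now and then, are a little off and sometimes report something else, mostly with a low value. They report only what shows in the picture. A call takes as long as a camera call.
- cut_out(camera, thing): "region" (480x640 bool, what is visible of it) and "extent" ([centre column, centre row, width, height] in pixels, round what is visible of it).
The state is a dict: "clock": time; "joint_pos": joint angles; "dq": joint speeds; "effort": joint torques, N m; "position": TCP position; "tcp_rot": TCP orientation; "wrist_force": force on the tool from outside, world axes, zero at the start; "moment": the same for the moment, N m; "grip_width": finger opening in m; "grasp_force": force on a finger pad.
Only numpy, scipy, OpenCV 4.12 (cv2) and the standard library are available. Lean on these libraries where they do the work, as an engineer would, in place of code of your own. Each camera call takes 0.05 s, during which the arm holds its last target. There are 200 camera calls.

## Task

Put the three dye pans away as one nested set: leaving the largest standing where it is, set the middle pan in it and the smallest in the middle one, each sitting level and fully home on the floor of the pan below. The hand guards keep a pan from going home over another's handle, so turn the pans until all three handles point different ways, at least an eighth of a turn from one another. Leave the other things on the bench alone.

Things in the scene. Friction and masses are not known exactly. Their poses are not given: they have to be found in the camera images.
- large_pan_floor (a point): largest of three alike loose round steel pans with a wooden handle: 86 mm across the rim, 72 mm across the foot, 40 mm tall, wall 2.5 mm, floor 6 mm thick, 250 g or so. This point is the centre of its inner floor (69 mm wide there, 81 mm at the mouth), 6 mm above its underside. The handle points along -x of this frame; z is up out of the mouth. It stands on the bench
- large_pan_handle (a point): the middle of the largest pan's wooden handle, where it can be pinched from above: 85 mm from the pan's axis, 44.5 mm above the pan's underside. The handle lies level along the pan's -x direction (frame as the pan's, z up), is 12 mm wide, 18 mm tall and 61 mm long (30 mm either side of this point); its underside is 4.5 mm below the rim's height. A steel hand guard, 44 mm wide, 18 mm tall and 3 mm thick, stands across the handle 52.5 mm from the pan's axis
- middle_pan_center (a point): middle one of three alike loose round steel pans with a wooden handle: 68 mm across the rim, 56 mm across the foot, 41 mm tall, wall 2.5 mm, floor 6 mm thick, 100 g or so. This point lies on its axis half-way up, 20.5 mm above its underside. The handle points along -x of this frame; z is up. When it sits home in the largest pan, this point is 20.5 mm above the largest pan's inner floor, and its handle passes 2.5 mm above the largest pan's rim
- middle_pan_floor (a point): the centre of the middle pan's inner floor (53 mm wide there, 63 mm at the mouth), on its axis 6 mm above its underside
- middle_pan_handle (a point): the middle of the middle pan's wooden handle, where it can be pinched from above: 76 mm from the pan's axis, 45.5 mm above the pan's underside. The handle lies level along the pan's -x direction (frame as the pan's, z up), is 12 mm wide, 18 mm tall and 61 mm long (30 mm either side of this point); its underside is 4.5 mm below the rim's height. A steel hand guard, 44 mm wide, 18 mm tall and 3 mm thick, stands across the handle 43.5 mm from the pan's axis
- small_pan_center (a point): smallest of three alike loose round steel pans with a wooden handle: 53 mm across the rim, 41 mm across the foot, 42 mm tall, wall 2.5 mm, floor 6 mm thick, 80 g or so. This point lies on its axis half-way up, 21 mm above its underside. The handle points along -x of this frame; z is up. When it sits home in the middle pan, this point is 21 mm above the middle pan's inner floor, and its handle passes 2.5 mm above the middle pan's rim
- small_pan_handle (a point): the middle of the smallest pan's wooden handle, where it can be pinched from above: 68.5 mm from the pan's axis, 46.5 mm above the pan's underside. The handle lies level along the pan's -x direction (frame as the pan's, z up), is 12 mm wide, 18 mm tall and 61 mm long (30 mm either side of this point); its underside is 4.5 mm below the rim's height. A steel hand guard, 44 mm wide, 18 mm tall and 3 mm thick, stands across the handle 36 mm from the pan's axis
- beeswax: yellow block of beeswax, 35x52x21 mm, lying between the pans; bystander; origin at the centre of its underside
- bone_folder: flat black bone folder, 23x136x6 mm, near the front edge of the bench; bystander; origin at the centre of its underside
- dye_jar: small dark dye jar with screw cap, 32 mm across, 52 mm tall, beside the fixed green hand press (0.39 m tall, at x 0.57 to 0.74, y 0.04 to 0.16, ball lever over x 0.52 to 0.65, y 0.05; keep the arm clear of it); bystander; origin at the centre of its underside
- rivet_tin: round white tin, 67 mm across, 32 mm tall, left of the pans; bystander; origin at the centre of its underside
- glue_bottle: white glue bottle with cone tip, 43 mm across, 143 mm tall, far left; bystander; origin at the centre of its underside
- punch: steel oblong punch lying down, 20x148x24 mm, at the left; bystander; origin at the centre of its underside

How it is judged:
At the end, for the whole second after the job is handed in: Middle pan in largest, smallest in middle, each within 4 mm of home, 14 mm of centred and 4 degrees of upright; largest on the bench within 60 mm of its start; handle middles apart by over 55 mm (largest-middle), 54 mm (largest-smallest), 49 mm (middle-smallest), about an eighth of a turn (z of middle_pan_center in the frame of large_pan_floor between 0.0165 and 0.0245 m and horizontal distance between middle_pan_center and large_pan_floor below 0.014 m and z of small_pan_center in the frame of middle_pan_floor between 0.017 and 0.025 m and horizontal distance between small_pan_center and middle_pan_floor below 0.014 m and angle between each of large_pan_floor, middle_pan_center, small_pan_center's own z axis and vertical below 0.07 rad and height (world z) of large_pan_floor below 0.011 m and horizontal distance between large_pan_handle and middle_pan_handle above 0.055 m and horizontal distance between large_pan_handle and small_pan_handle above 0.054 m and horizontal distance between middle_pan_handle and small_pan_handle above 0.049 m and distance of large_pan_floor from where it was at the start of the episode below 0.06 m); the robot touches nothing.
It fails at once if another loose thing on the bench is pushed more than 30 mm from its place (distance of any of beeswax, bone_folder, dye_jar, rivet_tin, glue_bottle, punch from where it was at the start of the episode above 0.03 m).
It also fails if it takes over 58 s, if anything falls off the work surface, if the arm or the gripper's body presses on something with over 40 N, if the wrist force passes 120 N, or if a joint passes its speed limit or range.

## Working session

There is one attempt and no reset: what is moved stays moved. The work goes in short steps, each a Python script; the robot and the scene stay as the last script left them, time stands still between calls to the robot, and variables do not carry over. Pictures are saved under pics/ and viewed, at most 10 in all, crops included, and the job is handed in when it is done.

```bash
ls; mkdir -p pics
python3 - <<'E'
from plant import *
import cv2,numpy as np
for n in("top","side"):
    im=snapshot(n); cv2.imwrite(f"pics/{n}0.png",im); p=camera_params(n); print(n,p["camera_matrix"].tolist(),np.round(p["extrinsics"],4).tolist())
    for t in("large_pan_handle","middle_pan_handle","small_pan_handle","large_pan_floor","middle_pan_center","small_pan_center"):
        for r in cut_out(n,t)[:3]: print(t,round(r["score"],2),np.round(r["extent"]),r["region"].sum())
print(telemetry.sense()["clock"])
E
```

```text
pics
top [[501.7082478942842, 0.0, 312.2893036332166], [0.0, 501.7082478942842, 248.75890293857228], [0.0, 0.0, 1.0]] [[0.0023, -0.9997, -0.0249, 0.0066], [-0.9899, 0.0012, -0.1418, 0.5008], [0.1418, 0.025, -0.9896, 1.0867], [0.0, 0.0, 0.0, 1.0]]
large_pan_handle 0.78 [399. 190.  40.  66.] 1419
large_pan_handle 0.25 [362. 260.  31.  65.] 963
middle_pan_handle 0.71 [360. 261.  37.  67.] 1025
middle_pan_handle 0.44 [213. 291.  67.  14.] 426
small_pan_handle 0.75 [455. 277.  33.  53.] 774
large_pan_floor 0.87 [399. 194.  46.  68.] 1517
middle_pan_center 0.64 [362. 261.  34.  62.] 978
small_pan_center 0.89 [452. 277.  33.  57.] 760
side [[469.9091928088421, 0.0, 318.0627175960803], [0.0, 469.9091928088421, 240.2016760191647], [0.0, 0.0, 1.0]] [[0.9927, -0.1199, 0.0109, -0.5272], [-0.067, -0.6248, -0.7779, 0.0645], [0.1001, 0.7715, -0.6283, 0.9924], [0.0, 0.0, 0.0, 1.0]]
large_pan_handle 0.9 [382. 303.  85.  46.] 1994
large_pan_handle 0.39 [264. 195.   8.  25.] 134
middle_pan_handle 0.92 [295. 278.  72.  34.] 1218
middle_pan_handle 0.65 [285. 357.  71.  40.] 1512
small_pan_handle 0.91 [286. 357.  73.  43.] 1550
large_pan_floor 0.8 [382. 305.  84.  44.] 1989
large_pan_floor 0.16 [339. 249.  18.  23.] 312
middle_pan_center 0.94 [296. 278.  70.  36.] 1299
small_pan_center 0.94 [285. 358.  76.  40.] 1475
0.7
```

View pics/top0.png

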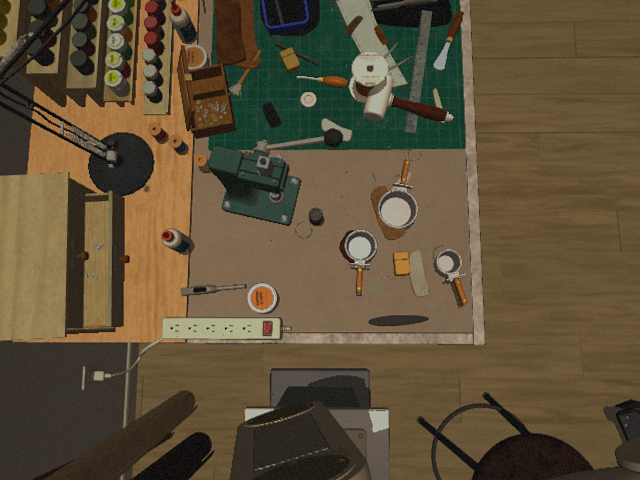

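View pics/side0.png

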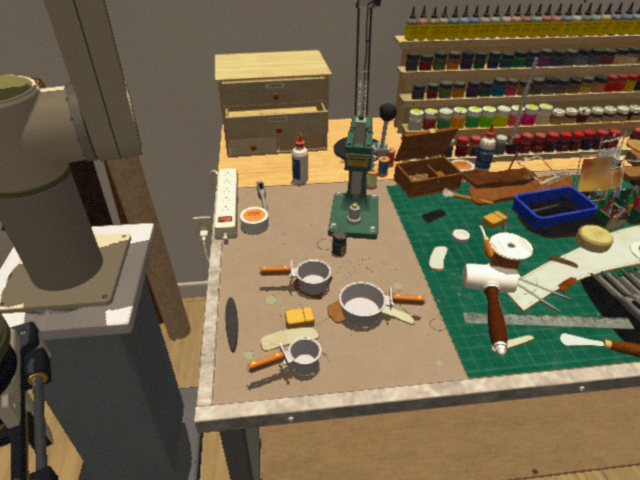

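The top view shows the large pan at about (397,210) with its handle up (+x), the middle pan at (360,246) with its handle towards the robot, and the small pan at (449,262) with its handle down-right. The side view agrees, with pans at (363,303), (313,275) and (304,355). Next I fit pan models to the masks from both views.

```bash
cat > h.py <<'E'
from plant import *
import cv2,numpy as np
from scipy.optimize import minimize
# rim r, foot r, height, handle mid radius, guard radius, thing
PANS=dict(large=(.043,.036,.040,.085,.0525,"large_pan_floor"),middle=(.034,.028,.041,.076,.0435,"middle_pan_center"),small=(.0265,.0205,.042,.0685,.036,"small_pan_center"))
a=np.linspace(0,2*np.pi,40)
def box(c,s): return np.array([[c[0]+i*s[0]/2,c[1]+j*s[1]/2,c[2]+k*s[2]/2] for i in(-1,1) for j in(-1,1) for k in(-1,1)])
def parts(n):
    R,F,H,hr,g,_=PANS[n]; hz=H+.0045
    ring=lambda r,z: np.c_[r*np.cos(a),r*np.sin(a),0*a+z]
    return [np.r_[ring(R,H),ring(F,0)],box((hr,0,hz),(.061,.012,.018)),box((g,0,hz),(.003,.044,.018)),box(((g+R)/2,0,hz-.004),(g-R,.01,.006))]
def proj(P,cam):
    p=camera_params(cam); q=P@p["extrinsics"][:3,:3].T+p["extrinsics"][:3,3]; q=q@p["camera_matrix"].T; return q[:,:2]/q[:,2:]
S=4
def render(n,v,cam):
    x,y,z,t=v; c,s=np.cos(t),np.sin(t); m=np.zeros((480*S,640*S),np.uint8)
    for P in parts(n):
        W=np.c_[c*P[:,0]-s*P[:,1]+x,s*P[:,0]+c*P[:,1]+y,P[:,2]+z]
        cv2.fillConvexPoly(m,cv2.convexHull(np.round(proj(W,cam)*S+S/2).astype(np.int32)),1)
    return cv2.resize(m.astype(np.float32),(640,480),interpolation=cv2.INTER_AREA)
def region(n,cam):
    snapshot(cam)
    return [r for r in cut_out(cam,PANS[n][5])][0]["region"].astype(np.float32)
def fit(n,guess,cams=("top","side")):
    """guess x,y,z,yaw of handle direction"""
    M={c:region(n,c) for c in cams}
    def cost(u):
        v=np.array(guess)+np.array(u)*[.01,.01,.01,.15]
        return sum(1-np.minimum(r:=render(n,v,c),M[c]).sum()/np.maximum(r,M[c]).sum() for c in cams)
    b=None
    for s in(1,-1):
        r=minimize(cost,np.zeros(4),method="Nelder-Mead",options=dict(initial_simplex=np.r_[np.zeros((1,4)),s*np.eye(4)],maxiter=150,xatol=.02,fatol=1e-4))
        if b is None or r.fun<b.fun:b=r
    return np.array(guess)+b.x*[.01,.01,.01,.15],b.fun
def ground(u,v,h,cam="top"):
    p=camera_params(cam); R,t=p["extrinsics"][:3,:3],p["extrinsics"][:3,3]
    d=R.T@np.linalg.inv(p["camera_matrix"])@[u,v,1]; o=-R.T@t; return o+d*(h-o[2])/d[2]
def tool(yaw):
    """tool down, x axis along yaw (fingers close across)"""
    c,s=np.cos(yaw),np.sin(yaw); return np.array([[c,s,0],[s,-c,0],[0,0,-1.]])
E
python3 - <<'E'
from h import *
for n,c,h in(("large",(397,208),(405,170)),("middle",(360,246),(359,280)),("small",(448,262),(460,292))):
    p=ground(*c,.04);q=ground(*h,.045); g=(p[0],p[1],0,np.arctan2(*(q-p)[1::-1]))
    print(n,np.round(g,3),*[np.round(k,4) for k in fit(n,g)])
print(manip.pinch_z,telemetry.sense()["clock"])
E
```

```text
large [ 0.592 -0.183  0.    -0.218] [ 0.5919 -0.1846  0.0012 -0.1949] 0.1616
middle [ 0.506 -0.099  0.     3.097] [ 5.086e-01 -1.001e-01  1.000e-04  3.077e+00] 0.1949
small [ 0.47  -0.293  0.    -2.816] [ 4.727e-01 -2.943e-01  2.700e-03 -2.835e+00] 0.265
0.0188 1.3
```

```bash
cat >> h.py <<'E'
def hand(v,n,zb,dr=.006):
    """TCP position for pan n at x,y,yaw with underside at zb"""
    R,F,H,hr,*_=PANS[n]; r=hr-dr
    return np.array([v[0]+r*np.cos(v[2]),v[1]+r*np.sin(v[2]),zb+H+.0045-manip.pinch_z])
def best(p,yaw0):
    return min((tool(y) for y in(yaw0,yaw0+np.pi)),key=lambda O:9 if (q:=kin.inverse_kinematics(p,O)) is None else abs(q[5]))
def st(*k):
    s=telemetry.sense(); print(*k,round(s["clock"],1),np.round(s["position"],4),np.round(s["wrist_force"],1),round(s["grip_width"],4),round(s["grasp_force"],1))
E
python3 - <<'E'
from h import *
n="middle"; v=(.5086,-.1001,3.077); p=hand(v,n,0); O=best(p,v[2]); print(O[0],kin.inverse_kinematics(p,O))
t=(.592,-.1846,3.077); print(kin.inverse_kinematics(hand(t,n,.006),O))
gripper_to(.05,50)
manip.move_to(p+[0,0,.12],O); manip.move_straight(p); st("down")
gripper_to(0,50); st("grip")
manip.move_straight(p+[0,0,.09]); st("up")
cv2.imwrite("pics/side1.png",snapshot("side")[200:400,200:460].repeat(3,0).repeat(3,1))
E
```

```text
[ 0.99791462 -0.06454775  0.        ] [-3.28770885e-01 -9.31901053e-02  2.08302986e+00 -4.44089210e-16
  1.15175290e+00  1.30661810e+00]
[-4.24944955e-01  1.73726567e-01  1.79551738e+00 -4.44089210e-16
  1.17234871e+00  1.21044403e+00]
down 5.0 [ 0.4395 -0.0959  0.0276] [-0.2 -0.7  0.1] 0.0501 0.0
grip 5.7 [ 0.4388 -0.0956  0.0268] [ 0.1 -0.2  1. ] 0.0121 50.0
up 6.5 [ 0.4382 -0.0954  0.1157] [-1.   0.7 -1. ] 0.0116 50.0
```

View pics/side1.png

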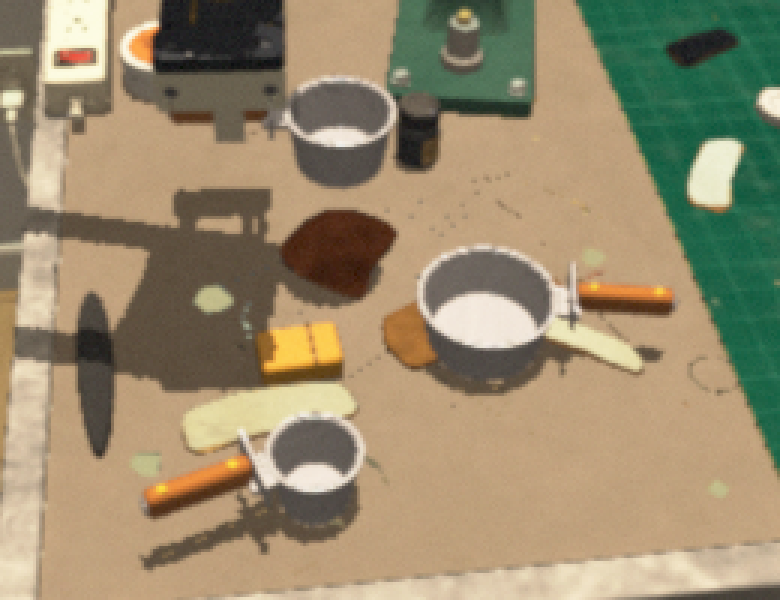

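The middle pan is lifted and level at about crop pixel (342,130), clear of the jar. Now I place it in the large pan at (485,300).

Run:
```python
from h import *
n="middle"; t=(.592,-.1846,3.077); p=hand(t,n,.006)
manip.move_straight(p+[0,0,.088]); manip.move_straight(p+[0,0,.012]); st("near")
manip.move_straight(p+[0,0,.0015],velocity=.03); st("down")
gripper_to(.04); st("open"); manip.move_straight(p+[0,0,.12])
n="small"; v=(.4727,-.2943,-2.835); p=hand(v,n,0); O=best(p,v[2]); t=(.592,-.1846,-1.6)
manip.move_to(p+[0,0,.12],O); st("above small")
for m,g in(("large",(.592,-.1846,0,-.195)),("middle",(.592,-.1846,.006,3.077)),("small",(.4727,-.2943,0,-2.835))): print(m,*[np.round(k,4) for k in fit(m,g)])
for y in(v[2],v[2]+np.pi): print(kin.inverse_kinematics(p,tool(y)),kin.inverse_kinematics(hand(t,n,.012),tool(t[2]+y-v[2])))
cv2.imwrite("pics/side2.png",snapshot("side")[200:400,200:460].repeat(3,0).repeat(3,1))
```

```text
near 8.1 [ 0.5225 -0.18    0.0454] [ 0.1 -0.9  0.3] 0.0116 50.0
down 8.6 [ 0.522 -0.18   0.034] [-1.  -0.2 -1.8] 0.0115 50.0
open 9.3 [ 0.5222 -0.1801  0.0342] [-0.7 -0.  -0.9] 0.0398 0.0
above small 11.0 [ 0.413  -0.3126  0.1469] [-0.3  1.1  1.2] 0.04 0.0
large [ 0.5937 -0.1841 -0.0012 -0.2086] 1.3021
middle [ 5.942e-01 -1.804e-01  3.000e-03  3.150e+00] 1.261
small [ 4.7360e-01 -2.9480e-01  1.9000e-03 -2.8264e+00] 0.5123
[-7.47563360e-01  9.44178113e-02  1.89325362e+00 -4.44089210e-16
  1.15392122e+00 -2.62495234e+00] None
[-7.47563360e-01  9.44178113e-02  1.89325362e+00 -4.44089210e-16
  1.15392122e+00  5.16640313e-01] [-4.76584837e-01  3.80483128e-01  1.53235238e+00 -4.44089210e-16
  1.22875714e+00 -4.47381164e-01]
```

View pics/side2.png

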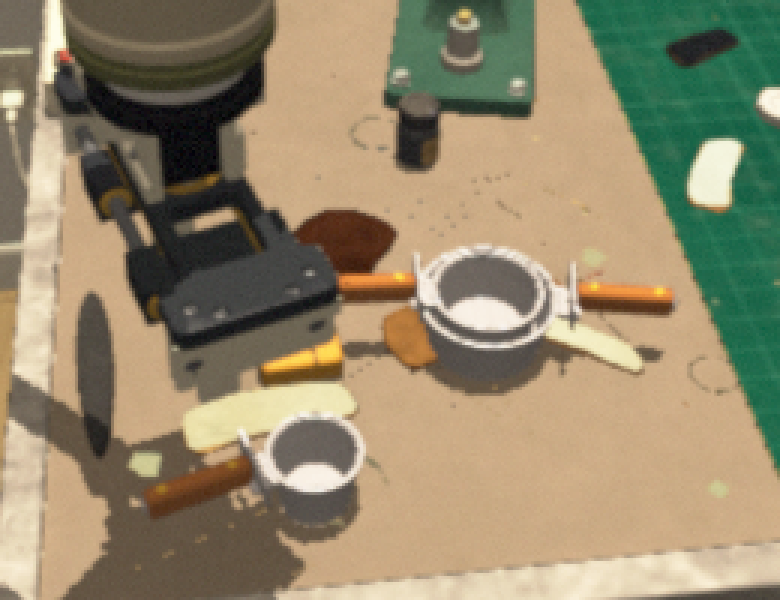

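The middle pan sits nested and level in the large one (crop (485,290)), with handles opposite. Next is the small pan, turned to point along -y.

Run:
```python
from h import *
n="small"; v=(.473,-.2945,-2.831); p=hand(v,n,0); O=tool(v[2]+np.pi)
manip.move_to(p+[0,0,.1],O); manip.move_straight(p); gripper_to(0,50); st("grip")
manip.move_straight(p+[0,0,.11]); st("up")
t=(.593,-.1835,-1.6); p=hand(t,n,.012); O=tool(t[2]+np.pi)
manip.move_to(p+[0,0,.1],O); manip.move_straight(p+[0,0,.048]); st("near")
cv2.imwrite("pics/side3.png",snapshot("side")[220:360,270:450].repeat(4,0).repeat(4,1))
```

```text
grip 13.2 [ 0.4137 -0.3138  0.028 ] [0.2 0.1 2. ] 0.0118 49.7
up 14.1 [ 0.4129 -0.3131  0.1365] [-0.1  0.1 -2.3] 0.0112 49.7
near 15.5 [ 0.5905 -0.2464  0.0878] [ 0.2  1.3 -0.8] 0.0119 49.7
```

View pics/side3.png

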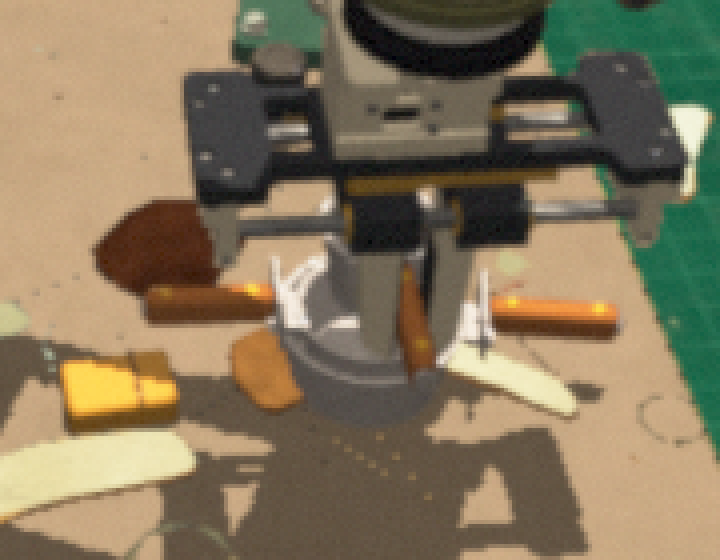

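The small pan hangs above the nest with its handle towards the camera at (415,320), between the other two. I lower it and release.

Run:
```python
from h import *
n="small"; t=(.593,-.1835,-1.6); p=hand(t,n,.012)
for dz in(.012,.006,.0015):
    manip.move_straight(p+[0,0,dz],velocity=.04); st(dz)
gripper_to(.035); st("open"); manip.move_straight(p+[0,0,.15])
manip.move_to([.35,-.5,.25],tool(-1.0)); st("away")
s=snapshot("side")[220:360,270:450].repeat(4,0).repeat(4,1); cv2.imwrite("pics/side4.png",s)
cv2.imwrite("pics/top4.png",snapshot("top")[140:280,330:480].repeat(4,0).repeat(4,1))
for m,g in(("large",(.592,-.1846,0,-.195)),("middle",(.593,-.1835,.006,3.077)),("small",(.593,-.1835,.012,-1.6))): print(m,*[np.round(k,4) for k in fit(m,g)])
```

```text
0.012 16.6 [ 0.5914 -0.2461  0.052 ] [-0.6  0.1 -0.5] 0.0117 49.7
0.006 16.9 [ 0.5908 -0.2458  0.0452] [-0.6  0.9 -0.3] 0.0117 49.7
0.0015 17.2 [ 0.5909 -0.2458  0.0407] [ 0.1  0.4 -0.6] 0.0115 49.7
open 17.8 [ 0.5912 -0.246   0.0412] [-0.1 -0.6 -0.3] 0.035 0.0
away 20.7 [ 0.3504 -0.4996  0.2496] [-0.  -0.8 -0.2] 0.035 0.0
large [ 0.5934 -0.1834 -0.0008 -0.2117] 1.2459
middle [ 0.5915 -0.1855  0.0064  3.0781] 1.2823
small [ 0.5933 -0.1859  0.0129 -1.6027] 0.2621
```

View pics/side4.png

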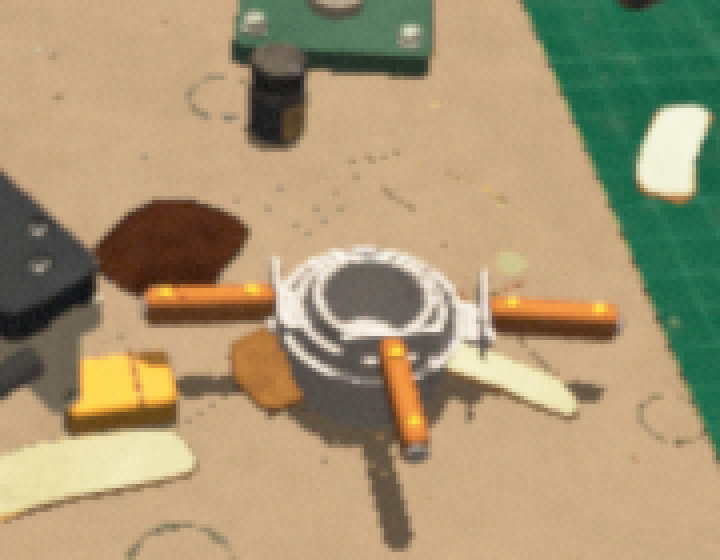

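View pics/top4.png

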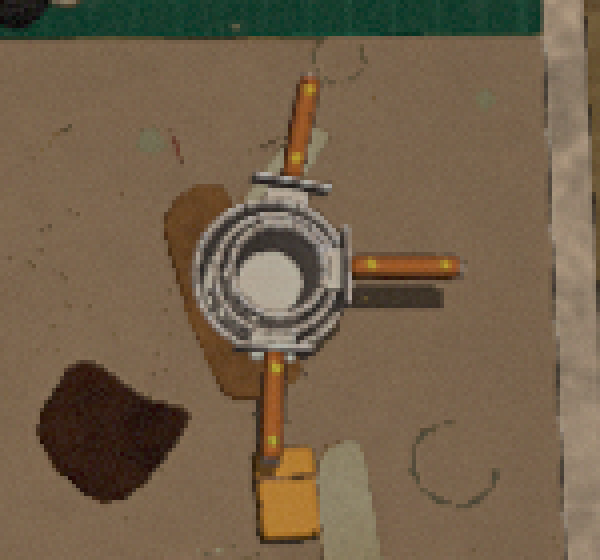

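Both views show the three pans concentric and level, with handles about 80–90° apart. The fitted undersides are 0.0064 m for the middle pan and 0.0129 m for the small one, against nominal values of 0.006 and 0.012, so both are home.

```bash
python3 -c "
from plant import *
print(finish_job())"
```

```text
the job is handed in; nothing more can be done
None
```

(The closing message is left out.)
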